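# Clear the stray punch off the bush turntable

## Task

A steel punch has got in among the bushes on the free-spinning turntable. Lift it off and stand it upright in the empty round steel dish on the bench. The two bushes must stay on the turntable.

Things in the scene. Friction and masses are not known exactly. Their poses are not given: they have to be found in the camera images.
- stray_punch: Plain grey steel punch standing upright on the turntable, 64 mm tall, about 0.25 to 0.42 kg: a round foot 39 mm across and 17 mm high, above it a round shank about 24 mm across up to the top; grasp the shank from above at any yaw. Origin at the centre of its underside, z up its axis. An identical punch, not listed, stands on the bench itself.
- brass_bush: Low brass-coloured ring, 38 mm across, 12 mm high, flat on the turntable. Origin at the centre of its underside. The turntable is a round aluminium platter 160 mm across on a pedestal, its face 100 mm above the bench with a rim 3.5 mm high round the edge; it spins almost without friction at a touch. The punch and the two bushes stand spaced round it, about 48 mm from its centre.
- steel_bush: Grey steel ring, 28 mm across, 16 mm high, flat on the turntable. Origin at the centre of its underside. Fixed furniture round the work: behind the turntable a parts cabinet 215 mm high, its front about 0.6 m ahead of the robot's base; far to the robot's left, beyond the carton, a tall press (from y = 0.40 on, front at x = 0.27), beside which an arm may start: back away from it before swinging over.
- dish_floor (a point): Centre of the inner floor of the low round steel dish, 3 mm above the bench, z up. The dish is fixed to the bench, 100 mm across and 14 mm high with a 3 mm wall; its flat floor is about 90 mm across. It lies nearer the robot than the turntable. An open cardboard carton with walls 250 mm high, fixed, takes up the middle of the bench to the left of both.
Mind the look-alikes: they are no part of the job. What is shaped like the stray_punch but yellow is not meant.

How it is judged:
On the way:
1. the stray punch is lifted clear of the turntable (height (world z) of stray_punch above 0.112 m), for 0.1 s.
At the end, for the whole second after the job is handed in: The stray punch stands upright (within 10 degrees), released and at rest, on the floor of the round dish, its axis within 30 mm of the dish's centre; both bushes are still on the turntable (horizontal distance between stray_punch and dish_floor below 0.03 m and height (world z) of stray_punch below 0.008 m and angle between stray_punch's own z axis and vertical below 0.17 rad and linear speed of stray_punch below 0.02 m/s and height (world z) of each of brass_bush, steel_bush above 0.094 m); the robot touches nothing.
It fails at once if a bush falls or is lifted off the turntable (height (world z) of any of brass_bush, steel_bush below 0.09 m or height (world z) of any of brass_bush, steel_bush above 0.14 m).
It also fails if it takes over 45 s, if anything falls off the work surface, if the arm or the gripper's body presses on something with over 40 N, if the wrist force passes 120 N, or if a joint passes its speed limit or range.

## Robot

A 7-joint arm with a two-finger parallel gripper is mounted at the origin on a cart in front of the work surface, level with it; the furniture and walls round the work are solid. World frame = base frame: x ahead of the robot, y to its left, z up, the work surface at z = 0. Lengths are in m, angles in rad, forces in N, time in s.
With the tool pointing down it reaches from about 0.4 to 0.9 m from the base axis. Payload 5.5 kg.
Tool frame: the origin (TCP) lies between the finger pads; the fingertips stand 17 mm ahead of it and the grasp point (between the pads) lies 2 mm behind it; z points along the fingers, y is the direction in which the jaws open and shut (so a half turn about z gives the same grasp; the last joint's range is limited). The gripper opens to 85 mm and grips with 20 to 120 N. Pads are 22 mm wide; open, the fingers measure 114 mm over their backs; the gripper's body (76 mm by 85 mm) begins 54 mm behind the grasp point. The pads swing forward as they close: fully open they stand 13 mm farther back than shut.
Start: joints at [1.402, 0.501, -0.427, 1.55, 0.221, 1.138, -0.21], TCP at [0.272, -0.59, 0.248] pointing down, gripper open.
Joint ranges: [-2.88, 2.88], [-0.31, 2.03], [-1.54, 1.56], [0.2, 2.42], [-1.41, 4.55], [0.19, 2.02], [-2.57, 2.57]. Speed limits (rad/s): [2.57, 2.57, 3.14, 3.14, 3.14, 3.14, 3.14].

## Interface

Orientations are given as [roll, pitch, yaw] about the fixed x, y, z axes, in that order (R = Rz(yaw) Ry(pitch) Rx(roll)).
In Python, from cell import r gives the robot as it stands.
- The arm moves only by the shell command python3 -m jog 'ROWS' [FORCE]. ROWS is text: rows parted by semicolons, each of 7 numbers parted by spaces: the turn, a rotation vector about the tool's x, y, z in degrees, then the shift along the tool's x, y, z in m, then the finger opening in m, from 0 to 0.0854. In form: wx wy wz dx dy dz jaw; .... A call has 1 to 20 rows; each row is the pose to reach, as a shift and turn from the pose commanded when the call began, along the tool's axes at that moment; what a row does not reach only later rows make up. A row lasts 1/10 s, in which the tool goes at most 50 mm and 8.59 degrees, less where a joint would pass 70% of its speed; a pose out of reach is approached as far as the arm can. A call with a gripper value outside its range is refused whole. The fingers move at their own pace and stop on an object; FORCE is the grip in N (left out, the last holds). Time passes only in rows, so rows that repeat a pose let the fingers close. It gives the time, the measured TCP pose, the force and the opening at its end, in the units of the state.
- r.get_obs(): the state, without advancing time (a new reading comes with each control period).
- r.snapshot(name): name is "side" or "top" or "wrist"; returns (picture, depth): 384x512x3 uint8, red, green, blue; 384x512 float32, m along the optical axis (not along the pixel's ray), 0 where there is no reading.
- r.camera_info(name): a dict with "fx", "fy", "cx", "cy" (pixels), "R" (3x3) and "t" (3): a world point X has camera coordinates R X + t; the wrist camera has in their place "tool_from_camera" (4x4, takes a point from camera to tool coordinates, whose origin is the TCP and whose axes are the flange's). Camera axes: x right, y down, z forward; pixel columns grow to the right and rows downward; lengths in m; the calibration is good to about 2 mm. The wrist camera is an equidistant fisheye: a pixel r from the principal point sees the ray r / f radians off the axis. A picture is of the moment at which its call begins: read the wrist's pose just before it. camera_info takes no time and is no camera call.
- r.finish_job(): hands the job in, once; it reports no verdict.
The state is a dict: "time_s": time; "joints": joint angles; "dq": joint speeds; "joint_torque": joint torques, N m; "tool_pos": TCP position; "orientation": TCP orientation; "contact_force": force on the tool from outside, world axes, zero at the start; "ft_torque": the same for the moment, N m; "grip_width": opening from 0.0 (shut) to 1.0 (fully open).
Only numpy, scipy, OpenCV 4.12 (cv2) and the standard library are available. Lean on these libraries where they do the work, as an engineer would, in place of code of your own. Each camera call takes 0.05 s, during which the arm holds its last target. There are 200 camera calls.

## Working session

There is one attempt and no reset: what is moved stays moved. The work goes in short steps, Python scripts to look and compute and a shell command to move; the robot and the scene stay as the last step left them, time stands still between calls to the robot, and variables do not carry over. Pictures are saved under pics/ and viewed, about 8 in all and at most 12, crops included, and the job is handed in when it is done.

```bash
ls; mkdir -p pics
python3 - <<'E'
from cell import r
import cv2,numpy as np
o=r.get_obs();print({k:np.round(v,3) for k,v in o.items()})
ims=[]
for n in("side","top"):
    p,d=r.snapshot(n);np.savez(f"pics/{n}.npz",p=p,d=d)
    cv2.imwrite(f"pics/{n}.png",p[:,:,::-1])
    i=r.camera_info(n);print(n,i)
print(r.camera_info("wrist"))
E
```

```text
pics
{'time_s': np.float64(0.0), 'joints': array([ 1.402,  0.502, -0.427,  1.551,  0.221,  1.138, -0.21 ]), 'dq': array([-0.001,  0.   , -0.   ,  0.001, -0.001, -0.001,  0.   ]), 'joint_torque': array([-0.0000e+00, -5.6952e+01, -5.8160e+00, -2.8094e+01,  1.1000e-02,
        1.2000e-02,  0.0000e+00]), 'tool_pos': array([ 0.272, -0.59 ,  0.247]), 'orientation': array([-3.14 , -0.   ,  0.432]), 'contact_force': array([ 0.405, -0.222,  0.578]), 'ft_torque': array([-0.024, -0.03 , -0.013]), 'grip_width': np.float64(0.996)}
side {'fx': 469.66060907598694, 'fy': 469.66060907598694, 'cx': 253.26852928244733, 'cy': 196.10720862919058, 'R': array([[-0.9951571 , -0.09635683,  0.01943452],
       [-0.07480523,  0.61411236, -0.78566544],
       [ 0.06376925, -0.78331435, -0.61834627]]), 't': array([0.3786293 , 0.28959105, 0.6298415 ])}
top {'fx': 383.75327962441264, 'fy': 383.75327962441264, 'cx': 254.97518313770698, 'cy': 186.4581652574279, 'R': array([[ 0.01428498, -0.99989123,  0.00367078],
       [-0.98634423, -0.01469367, -0.1640401 ],
       [ 0.1640762 , -0.00127734, -0.98644684]]), 't': array([-0.33060054,  0.43974473,  0.88247901])}
{'fx': 297.3186396354542, 'fy': 297.3186396354542, 'cx': 259.2318573669804, 'cy': 189.16496588082828, 'tool_from_camera': array([[-2.01246420e-03, -9.45470513e-01, -3.25701489e-01,
         8.48120585e-02],
       [ 9.99997603e-01, -2.18378520e-03,  1.60408028e-04,
         9.97932447e-04],
       [-8.62923150e-04, -3.25700385e-01,  9.45472641e-01,
        -1.25579865e-01],
       [ 0.00000000e+00,  0.00000000e+00,  0.00000000e+00,
         1.00000000e+00]])}
```

View pics/side.png

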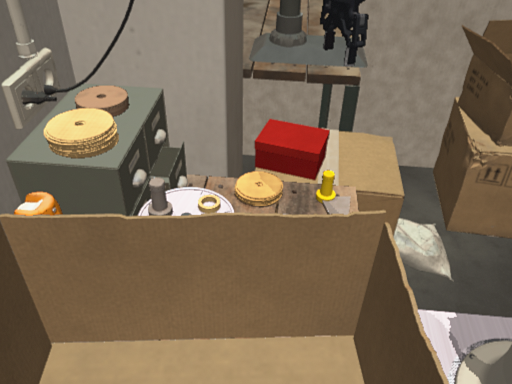

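View pics/top.png

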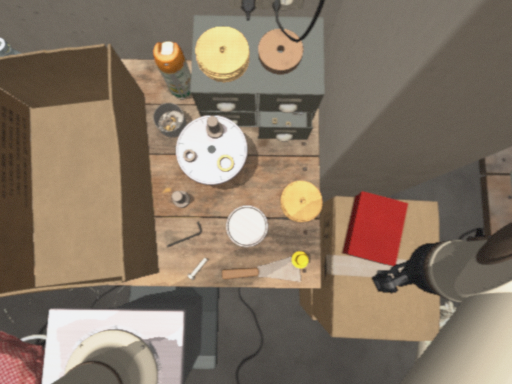

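The top view shows:
- Turntable at about (211,150), carrying a grey punch (214,127), a brass ring (226,163) and a small steel ring (190,155).
- Dish at (246,226).

Look-alikes: the grey punch on the bench (180,198) and the yellow punch (300,260). My choice is the grey one on the platter at (214,127).

```bash
cat > h.py <<'E'
import numpy as np,cv2
from cell import r
def cloud(n,d):
    i=r.camera_info(n);v,u=np.mgrid[:384,:512]
    P=np.stack([(u-i['cx'])/i['fx']*d,(v-i['cy'])/i['fy']*d,d],-1)
    return (P-i['t'])@i['R']
def circ(p):
    p=p[:,:2];a=np.c_[2*p,np.ones(len(p))];s=np.linalg.lstsq(a,(p**2).sum(1),rcond=None)[0]
    return s[:2],np.sqrt(s[2]+s[:2]@s[:2])
E
python3 - <<'E'
from h import *
z=np.load('pics/top.npz');P=cloud('top',z['d']);z0=np.load('pics/top.npz')['p']
for n,(u,v) in dict(punch=(214,124),tt=(211,150),brass=(226,156),steel=(190,155),dish=(246,226),bp=(180,196),yp=(300,259),ydisc=(301,201),drawer=(284,118),drawer2=(284,137),cab=(225,90),knob=(285,133),cabR=(320,90),wall=(335,150),wall2=(420,100),red=(375,230),bottle=(170,50),bowl=(170,120),carton=(135,150),arm=(400,275)).items(): print(n,P[v,u].round(3))
def box(x0,x1,y0,y1):
    m=np.zeros((384,512),bool);m[y0:y1,x0:x1]=1;return m
Z=P[...,2]
# platter face
m=box(170,255,105,190)
t=P[m&(Z>.094)&(Z<.11)];print('platter n',len(t),t.min(0),t.max(0),np.median(t[:,2]))
q=P[box(200,228,110,140)&(Z>.157)&(Z<.18)];print('punch top',len(q),q.mean(0),q.min(0),q.max(0))
q=P[box(220,280,200,250)&(Z>.009)&(Z<.03)];print('dish',len(q),q.mean(0),circ(q))
q=P[box(230,262,212,240)&(Z<.009)];print('floor',q.mean(0))
c=cv2.resize(z['p'][95:245,150:330,::-1],None,fx=4,fy=4,interpolation=cv2.INTER_CUBIC);cv2.imwrite('pics/crop1.png',c)
# wall extents: points with y<-0.15, x>.3, z>.1
for x in np.arange(.3,.9,.06):
    q=P[(abs(P[...,0]-x)<.03)&(P[...,1]<-.12)&(P[...,1]>-.9)&(Z>.2)&(z['d']>0)]
    if len(q):print(round(x,2),len(q),q[:,1].max().round(3),q[:,1].min().round(3),q[:,2].max().round(3))
E
```

```text
punch [ 0.556 -0.236  0.165]
tt [ 0.515 -0.224  0.105]
brass [ 0.5   -0.259  0.112]
steel [ 0.504 -0.176  0.099]
dish [ 0.352 -0.304  0.005]
bp [ 0.415 -0.151  0.062]
yp [ 0.276 -0.428  0.066]
ydisc [ 0.416 -0.439  0.002]
drawer [ 0.627 -0.396  0.009]
drawer2 [ 0.564 -0.392  0.052]
cab [ 0.61  -0.261  0.217]
knob [ 0.572 -0.394  0.056]
cabR [ 0.613 -0.451  0.217]
wall [ 0.509 -0.495  0.141]
wall2 [ 0.49  -0.537  0.47 ]
red [ 0.345 -0.607  0.042]
bottle [ 0.715 -0.137  0.178]
bowl [ 0.603 -0.115  0.05 ]
carton [ 0.503 -0.065  0.142]
arm [ 0.259 -0.548  0.342]
platter n 3449 [ 0.4384153  -0.31936262  0.09418436] [ 0.61174495 -0.14392585  0.10999278] 0.10052869579416342
punch top 115 [ 0.56183328 -0.22993376  0.16360166] [ 0.54975749 -0.24151745  0.15844527] [ 0.57521476 -0.21795164  0.16728754]
dish 203 [ 0.35188602 -0.30397171  0.01352334] (array([ 0.35218688, -0.30393942]), np.float64(0.04762542197707605))
floor [ 0.35303633 -0.3025093   0.00341999]
0.3 4216 -0.512 -0.595 0.646
0.48 17762 -0.494 -0.796 0.672
0.54 4190 -0.494 -0.497 0.643
0.6 4362 -0.19 -0.496 0.557
0.66 5512 -0.189 -0.496 0.472
0.72 3405 -0.19 -0.496 0.388
0.78 3535 -0.12 -0.496 0.303
```

View pics/crop1.png

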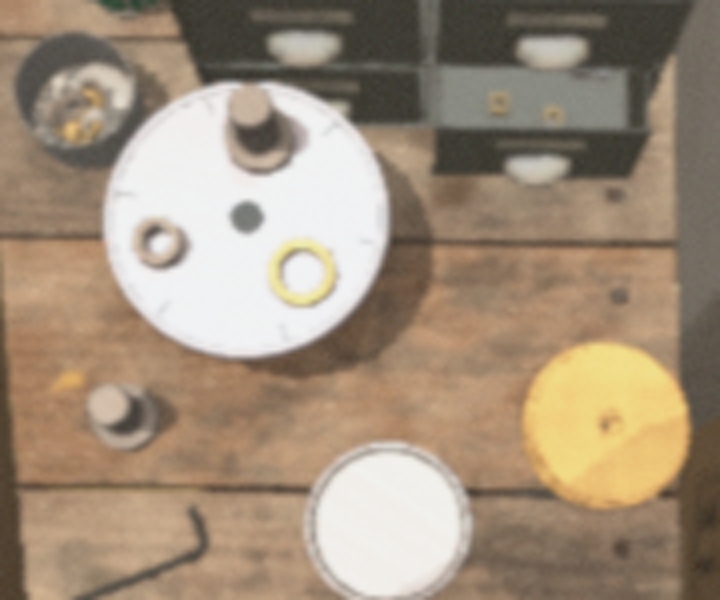

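```bash
cat >> h.py <<'E'
from scipy.spatial.transform import Rotation as Ro
def rot(rpy): return Ro.from_euler('xyz',rpy)
def go(pos,rpy_deg,p0=None,o0=None):
    o=r.get_obs();p0=o['tool_pos'] if p0 is None else p0;R0=rot(o['orientation'] if o0 is None else o0)
    w=(R0.inv()*Ro.from_euler('xyz',rpy_deg,degrees=True)).as_rotvec(degrees=True);s=R0.inv().apply(np.array(pos)-p0)
    print(pos,rpy_deg,'->',w.round(2),s.round(4))
E
python3 - <<'E'
from h import *
go((.28,-.5,.36),(180,0,24));go((.32,-.38,.36),(180,0,10));go((.43,-.25,.36),(180,-25,0))
z=np.load('pics/top.npz');P=cloud('top',z['d']);Z=P[...,2]
for nm,m in dict(carton=(P[...,1]>-.13)&(P[...,1]<.1)&(Z>.2)&(P[...,0]>.25)&(P[...,0]<.6)).items():
    q=P[m];print(nm,q.min(0),q.max(0))
m=np.zeros((384,512),bool);m[80:125,195:250]=1
for h in(.05,.1,.15,.19,.21):
    q=P[m&(abs(Z-h)<.012)&(P[...,0]>.57)];print(h,len(q),q[:,0].min() if len(q) else'')
E
```

```text
(0.28, -0.5, 0.36) (180, 0, 24) -> [-0.1  -0.    0.74] [ 0.0451 -0.0783 -0.1125]
(0.32, -0.38, 0.36) (180, 0, 10) -> [-1.000e-01  1.000e-02  1.474e+01] [ 0.1316 -0.1706 -0.1123]
(0.43, -0.25, 0.36) (180, -25, 0) -> [-5.49 24.62 24.32] [ 0.286  -0.2426 -0.1122]
carton [ 0.25003384 -0.09485256  0.20000628] [ 0.5999624  -0.0402224   0.25173476]
0.05 89 0.5971054696012685
0.1 358 0.5756228343639795
0.15 308 0.5701378140117062
0.19 264 0.6042259926594035
0.21 854 0.6045915889568506
```

```bash
python3 -m jog '0 0 0 0 0 -0.05 0.085; 0 0 0 0 0 -0.1 0.085; 0 0 1 0.045 -0.078 -0.112 0.085; 0 0 1 0.045 -0.078 -0.112 0.085; 0 0 7 0.09 -0.12 -0.112 0.085; 0 0 15 0.13 -0.17 -0.112 0.085; 0 0 15 0.13 -0.17 -0.112 0.085; -2 8 18 0.18 -0.2 -0.112 0.085; -4 16 21 0.23 -0.22 -0.112 0.085; -5.5 24.6 24.3 0.286 -0.243 -0.112 0.085; -5.5 24.6 24.3 0.286 -0.243 -0.112 0.085; -5.5 24.6 24.3 0.286 -0.243 -0.112 0.085; -5.5 24.6 24.3 0.286 -0.243 -0.112 0.085; -5.5 24.6 24.3 0.286 -0.243 -0.112 0.085; -5.5 24.6 24.3 0.286 -0.243 -0.112 0.085; -5.5 24.6 24.3 0.286 -0.243 -0.112 0.085'
python3 - <<'E'
from h import *
o=r.get_obs();print(o['joints'].round(2),o['dq'].round(2),o['tool_pos'],o['orientation'])
p,d=r.snapshot('wrist');cv2.imwrite('pics/w1.png',p[:,:,::-1]);np.savez('pics/w1.npz',p=p,d=d,tp=o['tool_pos'],to=o['orientation'])
E
```

```text
time_s: 1.7
tool_pos: [0.4299, -0.2507, 0.3602]
orientation: [3.14, -0.437, -0.0]
contact_force: [-0.2, 0.4, 0.5]
grip_width: 0.997
[ 1.28 -0.11 -0.58  2.06 -0.44  0.88 -0.64] [-0.   -0.   -0.01  0.   -0.   -0.   -0.  ] [ 0.42990497 -0.25074409  0.36023603] [ 3.14015894e+00 -4.36594328e-01 -8.18493618e-05]
```

View pics/w1.png

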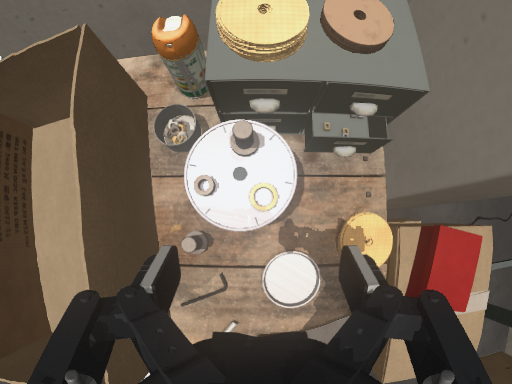

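The wrist view shows the stray punch at (243,135) on the platter, the steel ring at (204,185) and the brass ring at (264,196). The dish is at (291,278), and the platter hasn't moved. Next I measure the punch.

```bash
cat >> h.py <<'E'
def wcloud(f):
    z=np.load(f);d=z['d'];i=r.camera_info('wrist');v,u=np.mgrid[:384,:512]
    x=(u-i['cx'])/i['fx'];y=(v-i['cy'])/i['fy'];t=np.hypot(x,y);k=np.tan(t)/np.maximum(t,1e-9)
    C=np.stack([x*k*d,y*k*d,d],-1);T=i['tool_from_camera'];Q=C@T[:3,:3].T+T[:3,3]
    return rot(z['to']).apply(Q.reshape(-1,3)).reshape(Q.shape)+z['tp']
E
python3 - <<'E'
from h import *
W=wcloud('pics/w1.npz');Z=W[...,2]
def box(x0,x1,y0,y1):
    m=np.zeros((384,512),bool);m[y0:y1,x0:x1]=1;return m
q=W[box(225,265,110,165)&(Z>.158)&(Z<.175)];print('top',len(q),q.mean(0),q.min(0),q.max(0))
q=W[box(225,265,110,165)&(Z>.125)&(Z<.155)];print('shank',len(q),circ(q))
q=W[box(225,265,110,165)&(Z>.114)&(Z<.12)];print('foot',len(q),q.min(0),q.max(0))
q=W[box(185,300,120,235)&(Z>.096)&(Z<.106)];print('face',np.median(q,0),q.min(0),q.max(0))
q=W[box(255,330,245,310)&(Z<.008)];print('floor',np.median(q[:,2]))
q=W[box(255,330,245,310)&(Z>.009)&(Z<.02)];print('dish',circ(q))
g=np.array([.562,-.23,.147])
E
```

```text
top 327 [ 0.56298657 -0.23165065  0.1636793 ] [ 0.55155533 -0.24345026  0.15801039] [ 0.57594979 -0.2190531   0.16649205]
shank 133 (array([ 0.57799765, -0.23296509]), np.float64(0.024447099187040872))
foot 92 [ 0.54677254 -0.24784377  0.11401163] [ 0.60786992 -0.20403348  0.11994489]
face [ 0.51584286 -0.22273677  0.1000866 ] [ 0.44091781 -0.30479794  0.09735058] [ 0.59780763 -0.14687326  0.10592371]
floor 0.00039765908500538627
dish (array([ 0.35356204, -0.3058855 ]), np.float64(0.04758463314415862))
```

Run:
```python
from h import *
t=np.array([.4226,0,-.9063]);T=np.array([.5625,-.231,.148])+.002*t
go(T-.12*t,(180,-25,0));go(T,(180,-25,0))
```

```text
[ 0.5126332 -0.231      0.2549434] (180, -25, 0) -> [ 0.08 -0.02  0.  ] [ 0.0304 -0.0198  0.1304]
[ 0.5633452 -0.231      0.1461874] (180, -25, 0) -> [ 0.08 -0.02  0.  ] [ 0.0304 -0.0199  0.2504]
```

```bash
python3 -m jog '0 0 0 0.03 -0.02 0.04 0.085; 0 0 0 0.03 -0.02 0.08 0.085; 0 0 0 0.03 -0.02 0.12 0.085; 0 0 0 0.0304 -0.02 0.15 0.085; 0 0 0 0.0304 -0.02 0.17 0.085; 0 0 0 0.0304 -0.02 0.19 0.085; 0 0 0 0.0304 -0.02 0.21 0.085; 0 0 0 0.0304 -0.02 0.225 0.085; 0 0 0 0.0304 -0.02 0.24 0.085; 0 0 0 0.0304 -0.02 0.25 0.085; 0 0 0 0.0304 -0.02 0.25 0.085; 0 0 0 0.0304 -0.02 0.25 0.085'
python3 - <<'E'
from h import *
o=r.get_obs();print(o['tool_pos'],o['orientation'])
p,d=r.snapshot('wrist');cv2.imwrite('pics/w2.png',p[:,:,::-1])
E
```

```text
time_s: 2.95
tool_pos: [0.5634, -0.2303, 0.1466]
orientation: [3.14, -0.436, 0.001]
contact_force: [-0.4, -0.1, -0.1]
grip_width: 0.993
[ 0.56339396 -0.23028471  0.14662085] [ 3.13981365e+00 -4.36431393e-01  1.18338297e-03]
```

View pics/w2.png

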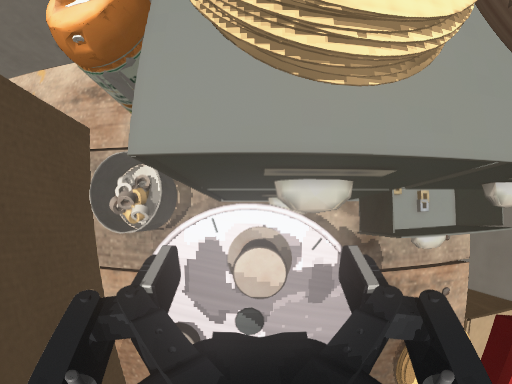

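The punch top at (260,270) sits midway between the pads (about 165 and 355), with nothing touching. I close gently.

```bash
python3 -m jog '0 0 0 0 0 0 0.07; 0 0 0 0 0 0 0.06; 0 0 0 0 0 0 0.05; 0 0 0 0 0 0 0.042; 0 0 0 0 0 0 0.036; 0 0 0 0 0 0 0.03; 0 0 0 0 0 0 0.026; 0 0 0 0 0 0 0.02; 0 0 0 0 0 0 0.01; 0 0 0 0 0 0 0.01; 0 0 0 0 0 0 0.01; 0 0 0 0 0 0 0.01' 50
python3 - <<'E'
from h import *
o=r.get_obs();print(o['tool_pos'],o['grip_width']*.0854)
p,d=r.snapshot('wrist');cv2.imwrite('pics/w3.png',p[:,:,::-1])
go(o['tool_pos']+[0,0,.1],(180,-25,0))
E
```

```text
time_s: 4.2
tool_pos: [0.5635, -0.2303, 0.1468]
orientation: [3.139, -0.437, 0.001]
contact_force: [-0.7, 0.1, 3.0]
grip_width: 0.271
[ 0.56350889 -0.23032752  0.14675915] 0.02318598864474304
[ 0.56350889 -0.23032752  0.24675915] (180, -25, 0) -> [ 0.1  -0.04  0.07] [ 0.0423  0.0002 -0.0906]
```

View pics/w3.png

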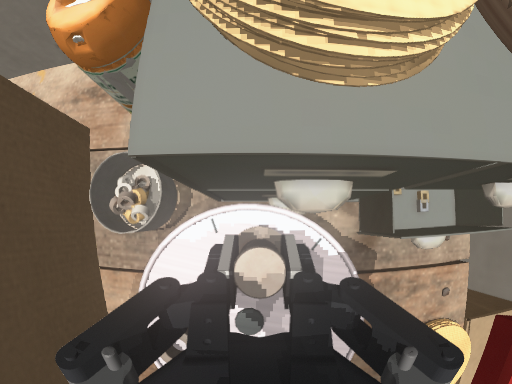

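Gripped on the shank: opening 23 mm, punch top at (260,272) between the pads. I lift straight up.

```bash
python3 -m jog '0 0 0 0 0 0 0.01; 0 0 0 0.002 0 -0.0045 0.01; 0 0 0 0.006 0 -0.0136 0.01; 0 0 0 0.0127 0 -0.0272 0.01; 0 0 0 0.021 0 -0.0453 0.01; 0 0 0 0.03 0 -0.064 0.01; 0 0 0 0.0423 0 -0.0906 0.01; 0 0 0 0.055 0 -0.118 0.01; 0 0 0 0.0634 0 -0.136 0.01; 0 0 0 0.0634 0 -0.136 0.01; 0 0 0 0.0634 0 -0.136 0.01' 70
python3 - <<'E'
from h import *
o=r.get_obs();print(o['tool_pos'],o['orientation'],o['grip_width']*.0854,o['joints'].round(2),o['contact_force'])
# tcp over dish: punch axis at tcp offset; orientation yaw options
t=np.array([.4226,0,-.9063])
go((.42,-.27,.30),(180,-25,0));go((.355,-.305,.27),(180,-25,0))
E
```

```text
time_s: 5.35
tool_pos: [0.5626, -0.2299, 0.2961]
orientation: [3.139, -0.436, 0.001]
contact_force: [-0.0, 0.1, -3.3]
grip_width: 0.267
[ 0.56256973 -0.22992321  0.2961301 ] [ 3.13923918e+00 -4.35610180e-01  1.32179280e-03] 0.02279685618728342 [ 1.05  0.19 -0.67  1.95 -0.08  0.64 -1.11] [-0.04956435  0.06406574 -3.30847534]
(0.42, -0.27, 0.3) (180, -25, 0) -> [0.1  0.04 0.07] [-0.1277  0.04   -0.0636]
(0.355, -0.305, 0.27) (180, -25, 0) -> [0.1  0.04 0.07] [-0.1993  0.075  -0.0638]
```

Run:
```python
from h import *
o=r.get_obs();b=np.degrees(o['orientation'][0]);pt=np.degrees(o['orientation'][1])
for y,p in((0,(.5,-.25,.296)),(30,(.45,-.27,.29)),(60,(.41,-.285,.28)),(90,(.37,-.3,.26)),(90,(.3535,-.305,.2))):go(p,(b,pt,y))
```

```text
(0.5, -0.25, 0.296) (np.float64(179.8651557787032), np.float64(-24.958624838259666), 0) -> [-0.03 -0.    0.07] [-0.0568  0.0201 -0.0262]
(0.45, -0.27, 0.29) (np.float64(179.8651557787032), np.float64(-24.958624838259666), 30) -> [ 12.63   0.06 -27.13] [-0.1047  0.04   -0.0419]
(0.41, -0.285, 0.28) (np.float64(179.8651557787032), np.float64(-24.958624838259666), 60) -> [ 25.29   0.13 -54.33] [-0.1452  0.055  -0.0497]
(0.37, -0.3, 0.26) (np.float64(179.8651557787032), np.float64(-24.958624838259666), 90) -> [ 37.94   0.19 -81.53] [-0.1899  0.0699 -0.0484]
(0.3535, -0.305, 0.2) (np.float64(179.8651557787032), np.float64(-24.958624838259666), 90) -> [ 37.94   0.19 -81.53] [-0.2302  0.0748 -0.0009]
```

```bash
python3 -m jog '0 0 0 -0.028 0.01 -0.013 0.01; 0 0 0 -0.057 0.02 -0.026 0.01; 2.8 0 -6 -0.068 0.025 -0.03 0.01; 5.6 0 -12 -0.08 0.03 -0.034 0.01; 8.4 0 -18 -0.09 0.034 -0.038 0.01; 11.2 0.1 -24 -0.1 0.038 -0.041 0.01; 14 0.1 -30 -0.11 0.042 -0.043 0.01; 16.8 0.1 -36 -0.12 0.045 -0.045 0.01; 19.6 0.1 -42 -0.13 0.049 -0.047 0.01; 22.4 0.1 -48 -0.137 0.052 -0.049 0.01; 25.2 0.1 -54 -0.145 0.055 -0.05 0.01; 28 0.1 -60 -0.155 0.058 -0.05 0.01; 30.8 0.2 -66 -0.165 0.062 -0.05 0.01; 33.6 0.2 -72 -0.175 0.065 -0.049 0.01; 36.4 0.2 -78 -0.183 0.068 -0.049 0.01; 37.94 0.19 -81.53 -0.19 0.07 -0.048 0.01; 37.94 0.19 -81.53 -0.21 0.072 -0.025 0.01; 37.94 0.19 -81.53 -0.23 0.075 -0.001 0.01; 37.94 0.19 -81.53 -0.23 0.075 -0.001 0.01; 37.94 0.19 -81.53 -0.23 0.075 -0.001 0.01'
python3 - <<'E'
from h import *
o=r.get_obs();print(o['tool_pos'],np.degrees(o['orientation']),o['grip_width']*.0854,o['joints'].round(2))
p,d=r.snapshot('wrist');cv2.imwrite('pics/w4.png',p[:,:,::-1]);np.savez('pics/w4.npz',p=p,d=d,tp=o['tool_pos'],to=o['orientation'])
W=wcloud('pics/w4.npz');Z=W[...,2];q=W[(Z>.009)&(Z<.018)&(np.hypot(W[...,0]-.353,W[...,1]+.305)<.055)];print(len(q),circ(q))
go((.3535,-.305,.051),(180,-25,90))
E
```

```text
time_s: 7.35
tool_pos: [0.3542, -0.3044, 0.1997]
orientation: [3.139, -0.439, 1.571]
contact_force: [1.7, -0.2, -2.3]
grip_width: 0.262
[ 0.35423337 -0.30444083  0.19974682] [179.86140258 -25.13830991  89.98958462] 0.02240238250795656 [ 1.43  0.54 -0.75  1.81  0.03  1.21  0.69]
489 (array([ 0.35312255, -0.3061134 ]), np.float64(0.04751956726746317))
(0.3535, -0.305, 0.051) (180, -25, 90) -> [ 0.22 -0.02  0.05] [-0.0634 -0.0023  0.1357]
```

View pics/w4.png

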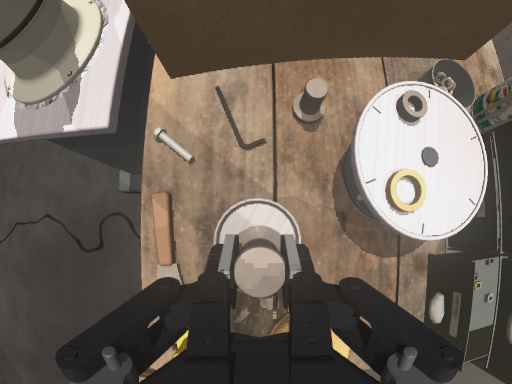

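The punch is held at (258,270), over the dish. Both bushes are still on the platter, at (412,105) and (407,190). I lower it.

```bash
python3 -m jog '0 0 0 -0.009 -0.001 0.019 0.01; 0 0 0 -0.021 -0.002 0.045 0.01; 0 0 0 -0.034 -0.002 0.072 0.01; 0 0 0 -0.045 -0.002 0.096 0.01; 0 0 0 -0.053 -0.002 0.113 0.01; 0 0 0 -0.058 -0.002 0.124 0.01; 0 0 0 -0.061 -0.002 0.13 0.01; 0 0 0 -0.0625 -0.002 0.1338 0.01; 0 0 0 -0.0632 -0.002 0.1353 0.01; 0 0 0 -0.0632 -0.002 0.1353 0.01; 0 0 0 -0.0632 -0.002 0.1353 0.01'
```

```text
time_s: 8.5
tool_pos: [0.3533, -0.3058, 0.0517]
orientation: [3.137, -0.435, 1.572]
contact_force: [-0.2, -0.9, -3.6]
grip_width: 0.265
```

```bash
python3 -m jog '0 0 0 -0.0004 0 0.0009 0.01; 0 0 0 -0.0006 0 0.0014 0.01; 0 0 0 -0.0006 0 0.0014 0.01; 0 0 0 -0.0006 0 0.0014 0.01'
```

```text
time_s: 8.9
tool_pos: [0.3531, -0.3056, 0.0498]
orientation: [3.138, -0.435, 1.571]
contact_force: [0.1, -0.1, 1.5]
grip_width: 0.27
```

The force went from -3.6 N to +1.5 N, so the foot is on the dish floor. I release and rise.

```bash
python3 -m jog '0 0 0 0 0 0 0.026; 0 0 0 0 0 0 0.032; 0 0 0 0 0 0 0.042; 0 0 0 0 0 0 0.055; 0 0 0 0 0 0 0.06; 0 0 0 0 0 0 0.06; 0 0 0 0.0042 0 -0.0091 0.06; 0 0 0 0.0127 0 -0.0272 0.06; 0 0 0 0.025 0 -0.0544 0.06; 0 0 0 0.042 0 -0.09 0.06; 0 0 0 0.055 0 -0.118 0.06; 0 0 0 0.055 0 -0.118 0.06; 0 0 0 0.055 0 -0.118 0.06; 0 0 0 0.055 0 -0.118 0.06'
python3 - <<'E'
from h import *
o=r.get_obs()
p,d=r.snapshot('wrist');np.savez('pics/w5.npz',p=p,d=d,tp=o['tool_pos'],to=o['orientation']);cv2.imwrite('pics/w5.png',p[:,:,::-1])
W=wcloud('pics/w5.npz');Z=W[...,2];m=(np.hypot(W[...,0]-.353,W[...,1]+.306)<.035)
q=W[m&(Z>.058)&(Z<.08)];print('top',len(q),q.mean(0),q.std(0)[2]);q=W[m&(Z>.017)&(Z<.022)];print('foot',len(q),q.mean(0))
q=W[(Z>.009)&(Z<.018)&(np.hypot(W[...,0]-.353,W[...,1]+.305)<.055)];print('dish',circ(q)); print(o['contact_force'])
E
```

```text
time_s: 10.3
tool_pos: [0.3519, -0.305, 0.1792]
orientation: [3.139, -0.436, 1.571]
contact_force: [0.3, 0.2, -0.5]
grip_width: 0.702
top 631 [ 0.35435934 -0.30627625  0.066816  ] 0.0010144163052311602
foot 53 [ 0.35208044 -0.29832595  0.01750378]
dish (array([ 0.35351299, -0.30736442]), np.float64(0.040963375713727795))
[ 0.26075314  0.20989809 -0.47680886]
```

View pics/w5.png

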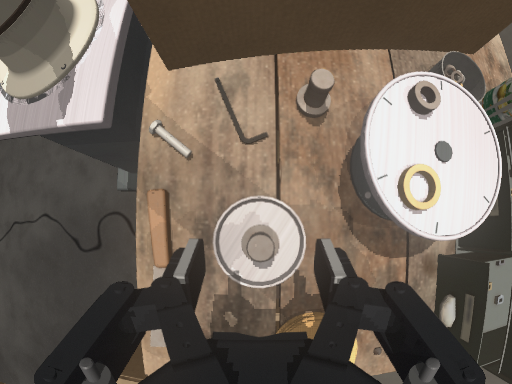

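The punch stands centred in the dish at (260,247), its top at z = 0.067 as expected. Both bushes are on the platter, at (425,97) and (420,187), and the gripper is clear.

```bash
python3 -c "
from cell import r
print(r.finish_job())"
```

```text
the job is handed in; nothing more can be done
None
```

The stray punch now stands upright in the round dish, and I handed the job in at about 10.3 s of the 45 s allowed. The verdict isn't reported, so this rests on my own last checks.

**What I did:** I gripped the grey punch on the turntable by its shank, with the tool tilted 25° so the gripper cleared the cabinet. I lifted it about 150 mm straight up, turned 90° on the way, lowered it until it touched the dish floor, then released and backed off.

**Last checks:**
- **Punch:** its top is at z = 0.067 m and level, which fits it standing on the 3 mm floor. Its axis is about 1 mm from the dish centre.
- **Bushes:** both are still on the turntable in the last wrist picture.
- **Robot:** the gripper is about 130 mm above where it let go, open, with less than 1 N on the wrist.

**One disagreement:** the last dish circle fit gave a radius of 41 mm instead of about 47.5 mm, probably because punch points fell within the height band I fitted. I relied on the centre from the three earlier fits, which agree to within about 2 mm.

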